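Hang the sample canister in the free notch of the storage vessel

TASK

Pick up the loose sample canister by its black grip and hang it by its hook in the empty notch of the ring round the storage vessel's neck, cup inside, lip of the hook outside. Feel for the notch with a light touch and let the hook go fully home, then draw the canister outward until its rod bears on the inside of the neck, so that the off-centre weight cannot swing it, and let go gently: leave it hanging upright and still. Leave the tube rack and the timer where they are.

Things in the scene. Friction and masses are not known exactly. Their poses are not given: they have to be found in the camera images.
- canister: Loose sample canister standing on the worktop: bare metal cup, 44 mm across, 70 mm tall, 0.24 to 0.42 kg. Origin: centre of its underside, z up; the hook points to its own -x. A 6 mm upright rod runs up the cup's outside (axis x = -25 mm, z 14 to 110 mm). The centre of mass is near the cup's axis, some 35 mm to the side of grip and hook. Two like canisters already hang in the vessel.
- grip (a point): Centre of the black upright grip over the loose canister's hook: a block 26 mm along the canister's x, 12 mm thick along its y, 40 mm tall, rounded edges. In the canister's frame at x = -38, y = 0, z = 144 mm. The only place to hold it: pinch across the 12 mm from above.
- hook (a point): Underside of the hook's level bar (8 mm round bar along the canister's x, axis at z = 110 mm), midway between rod and lip. In the canister's frame at x = -38, y = 0, z = 106 mm. The bar ends at x = -51 mm in a 6 mm round lip turned down to z = 94 mm. Clear width between rod and lip 20 mm: straddles the 12 mm ring with 8 mm to spare radially.
- vessel: Fixed bare-metal vessel, 208 mm across, round neck 136 mm inside, 160 mm outside. Origin: centre of its underside, z up. Straight inner wall, inner floor at z = 18 mm; shoulder at 107 mm. A black ring 12 mm wide lies on the neck, top at z = 150 mm, with three notches across it at thirds of the circle; two hold hung canisters, whose grips stand up to z = 203 mm; the third (-x side) is empty.
- mark (a point): Point on the ring's top face (z = 150 mm, 74 mm from the vessel's axis toward the vessel's own -x), over the small dark plate riveted on the vessel's front. The empty notch is 11 mm wide, 8 mm deep (floor at z = 142 mm). The ring is stiff to turn and was left turned: the notch's middle lies 5 to 34 mm along the ring from here toward the vessel's own -y, not measured, to be seen or felt.
- tube_rack: Small tube rack, 80x120x47 mm, with tubes in it, on the worktop. Origin: centre of its underside. A bystander.
- timer: Small white bench timer, 64x64x19 mm, lying on the worktop. Origin: centre of its underside. A bystander.
There are look-alikes about, which are no part of the job. Leave any orange look-alike of the canister alone.

How it is judged:
By the outcome, as a careful person would: the job done as asked, in the order asked, and still so for the second after the job is handed in, with the robot touching nothing.
It also fails if it takes over 72 s, if anything falls off the work surface, if the arm or the gripper's body presses on something with over 40 N, if the wrist force passes 120 N, or if a joint passes its speed limit or range.

ROBOT

A 6-joint arm with a two-finger parallel gripper is mounted at the origin on a cart in front of the work surface, level with it; the furniture and walls round the work are solid. World frame = base frame: x ahead of the robot, y to its left, z up, the work surface at z = 0. Lengths are in m, angles in rad, forces in N, time in s.
With the tool pointing down it reaches from about 0.325 to 0.775 m from the base axis. Payload 9.3 kg.
Tool frame: the origin (TCP) lies at the very end of the fingers, on their centre line; the grasp point (between the pads) lies 19 mm behind it; x points along the fingers, y is the direction in which the jaws open and shut, and the axes are right-handed (so a half turn about x gives the same grasp; the last joint's range is limited). The gripper opens to 85 mm and grips with 20 to 120 N. Pads are 22 mm wide; open, the fingers measure 114 mm over their backs; the gripper's body (76 mm by 85 mm) begins 54 mm behind the grasp point. The pads swing forward as they close: fully open they stand 13 mm farther back than shut.
Start: joints at [0.962, 0.259, 0.021, 1.334, 0, 1.418], TCP at [0.242, 0.494, 0.231] pointing down, gripper open.
Joint ranges: [-3.04, 3.04], [-0.91, 1.82], [-1.04, 1.36], [-1.92, 1.95], [-1.52, 1.45], [-3.14, 3.14]. Speed limits (rad/s): [2.22, 2.22, 2.79, 3.14, 3.14, 3.14].

INTERFACE

Orientations are given as a rotation vector (axis times angle).
In Python, from rig import sensors, imaging, ctrl gives the robot as it stands.
- The arm moves only by the tool drive_tool, never from a script. Its argument "steps" is a list that holds one entry, the list of rows, each a list of 4 numbers: the shift along the tool's x, y, z in mm, then the turn about the tool's x in degrees. A call has 1 to 10 rows; each row is the pose to reach, as a shift and turn from the pose commanded when the call began, along the tool's axes at that moment; what a row does not reach only later rows make up. A row lasts 1/10 s, in which the tool goes at most 50 mm and 8.59 degrees, less where a joint would pass 70% of its speed; a pose out of reach is approached as far as the arm can. A call with a gripper value outside its range is refused whole. "gripper" is the finger opening in mm, from 0 to 85.4, set as the call begins (left out, the last holds). The fingers move at their own pace and stop on an object; "squeeze" is the grip in N (left out, the last holds). Time passes only in rows, so rows that repeat a pose let the fingers close. It gives the time, the measured TCP pose, the force and the opening at its end, in the units of the state.
- sensors.state(): the state, without advancing time (a new reading comes with each control period).
- imaging.capture(name): name is "side" or "top"; returns the picture (480x640x3 uint8, blue, green, red); there is no depth.
- imaging.camera_model(name): a dict with "fov_y" (degrees; the focal length in pixels is half the picture's height over the tangent of half this angle, whatever the lens; pixels are square), "cx", "cy" (the principal point, pixels), "k1" (the pictures are not rectified: a ray, as slopes to the right and down, at radius r is drawn at 1 + k1 r^2 times it, then the intrinsics apply), "xyz" and "attitude" of the camera in the world. Camera axes: x right, y up, looking along -z (the intrinsics and any distortion apply to the point x, -y, -z); pixel columns grow to the right and rows downward; lengths in m; the calibration is good to about 2 mm. A picture is of the moment at which its call begins. camera_model takes no time and is no camera call.
- ctrl.hand_in(): hands the job in, once; it reports no verdict.
The state is a dict: "t": time; "q": joint angles; "joint_vel": joint speeds; "tau": joint torques, N m; "position": TCP position; "orientation": TCP orientation; "wrist_force": force on the tool from outside, world axes, zero at the start; "torque": the same for the moment, N m; "grip_width": finger opening in m.
Only numpy, scipy, OpenCV 4.12 (cv2) and the standard library are available. Lean on these libraries where they do the work, as an engineer would, in place of code of your own. Each camera call takes 0.05 s, during which the arm holds its last target. There are 200 camera calls.

## Working session

There is one attempt and no reset: what is moved stays moved. The work goes in short steps, Python scripts to look and compute and a tool call to move; the robot and the scene stay as the last step left them, time stands still between calls to the robot, and variables do not carry over. Pictures are saved under pics/ and viewed, about 8 in all and at most 12, crops included, and the job is handed in when it is done.

Besides the shell and the picture viewer there is one more tool, called after "Request:" by a JSON object that holds its "name" and its "arguments", one argument or row to a line. drive_tool: Moves the arm, as the interface text tells. Its arguments: {"type":"object","properties":{"steps":{"type":"array","items":{"type":"array","items":{"type":"array","items":{"type":"number"}}}},"gripper":{"type":"number"},"squeeze":{"type":"number"}},"required":["steps"]}

```bash
mkdir -p pics; cat > h.py <<'E'
import numpy as np,cv2
from scipy.spatial.transform import Rotation as R
from rig import sensors,imaging,ctrl
def cam(n):
    m=imaging.camera_model(n);f=240/np.tan(np.radians(m['fov_y'])/2)
    K=np.array([[f,0,m['cx']],[0,f,m['cy']],[0,0,1.]]);D=np.array([m['k1'],0,0,0.])
    a=np.array(m['attitude']);Rm=R.from_rotvec(a).as_matrix() if a.size==3 else (a if a.shape==(3,3) else R.from_quat(a).as_matrix())
    return K,D,Rm@np.diag([1,-1,-1]),np.array(m['xyz'])
def ray(n,uv):
    K,D,Rm,c=cam(n);p=cv2.undistortPoints(np.array([[uv]],float),K,D)[0,0]
    return c,Rm@np.array([p[0],p[1],1])
def onz(n,uv,z):
    c,d=ray(n,uv);return c+d*(z-c[2])/d[2]
def proj(n,P):
    K,D,Rm,c=cam(n);q=(np.atleast_2d(P)-c)@Rm
    return cv2.projectPoints(q,np.zeros(3),np.zeros(3),K,D)[0][:,0]
def tri(u1,u2,a='side',b='top'):
    c,d=ray(a,u1);e,g=ray(b,u2);s=np.linalg.lstsq(np.c_[d,-g],e-c,rcond=None)[0]
    p,q=c+d*s[0],e+g*s[1];return (p+q)/2,np.linalg.norm(p-q)
E
python3 - <<'E'
from h import *
print(imaging.camera_model('side'),imaging.camera_model('top'))
for n in('side','top'):cv2.imwrite(f'pics/{n}0.png',imaging.capture(n))
s=sensors.state();print(s)
E
```

```text
{'fov_y': 56.865925883282074, 'cx': 323.3522004718986, 'cy': 234.64746720000525, 'k1': -0.07596433019771362, 'xyz': array([0.46195945, 0.88290659, 0.52735896]), 'attitude': array([0.01852245, 1.53382393, 2.6822495 ])} {'fov_y': 48.85339896210044, 'cx': 318.0068935850331, 'cy': 242.49884013565583, 'k1': -0.02384649153928261, 'xyz': array([0.3350836 , 0.14317256, 1.05541826]), 'attitude': array([ 0.09205251, -0.07794876, -1.59420297])}
{'t': 0.1, 'q': array([9.62400445e-01, 2.59105282e-01, 2.08576174e-02, 1.33370361e+00,
       2.94165787e-05, 1.41821058e+00]), 'joint_vel': array([ 0.00090693, -0.00170844,  0.00204839, -0.0005862 ,  0.00162785,
       -0.00064967]), 'tau': array([ 3.71168659e-03, -5.56697094e+01,  3.45069659e+01,  1.16816402e-02,
       -1.57777090e-04,  3.39034784e-05]), 'position': array([0.2419518 , 0.49364907, 0.23075112]), 'orientation': array([ 0.35661339,  1.5415407 , -0.35829266]), 'wrist_force': array([0.14402109, 0.13496782, 0.12826957]), 'torque': array([-0.00275526,  0.00174514, -0.03379007]), 'grip_width': 0.08516417267635856}
```

View pics/side0.png

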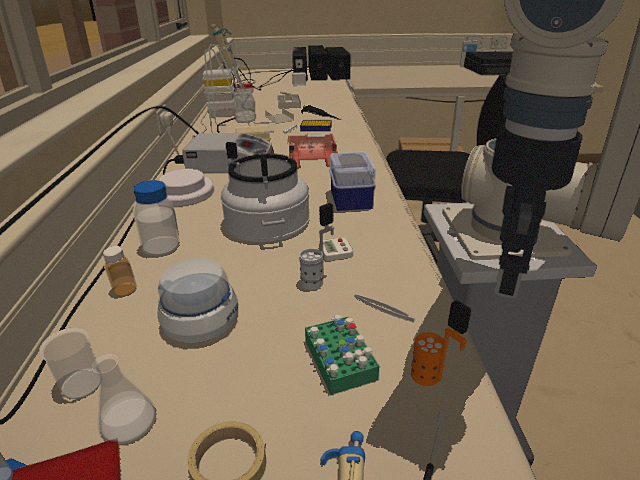

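View pics/top0.png

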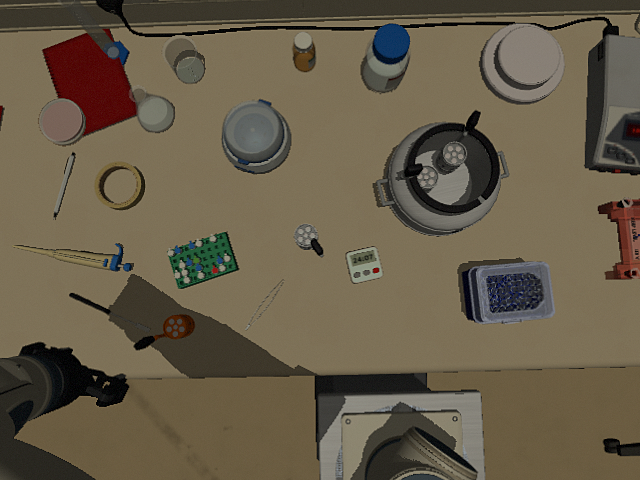

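Side view: the canister is at (311,268), its grip at (326,215), and the vessel at (265,195). Top view: cup (306,236), grip (316,247), ring centre about (457,166). The empty notch should be at its lower right. Next I'll crop and measure.

```bash
python3 - <<'E'
from h import *
t=cv2.imread('pics/top0.png');s=cv2.imread('pics/side0.png')
A=cv2.resize(t[100:250,370:520],None,fx=4,fy=4,interpolation=cv2.INTER_CUBIC)[:600]
a=cv2.resize(t[215:265,290:340],(200,200),interpolation=cv2.INTER_CUBIC)
b=cv2.resize(s[195:295,290:340],(200,400),interpolation=cv2.INTER_CUBIC)
im=np.zeros((600,800,3),np.uint8);im[:,:600]=A;im[:200,600:]=a;im[200:,600:]=b
cv2.imwrite('pics/crop.png',im)
def blob(im,x0,y0,x1,y1,th):
    m=np.zeros(im.shape[:2],np.uint8);m[y0:y1,x0:x1]=(im[y0:y1,x0:x1].max(2)<th)*255
    n,l,st,c=cv2.connectedComponentsWithStats(m);i=1+st[1:,4].argmax();return c[i],st[i]
gs=blob(s,315,200,340,230,60);gt=blob(t,308,236,328,258,60);print(gs,gt)
print('grip',tri(gs[0],gt[0]),onz('top',gt[0],.144))
print('cup top',onz('top',(306,235),.07))
print('gripper',proj('top',[sensors.state()['position']]))
E
```

```text
(array([326.04924242, 214.03409091]), array([319, 203,  15,  23, 264], dtype=int32)) (array([315.8880597 , 246.59701493]), array([308, 238,  15,  18, 134], dtype=int32))
grip (array([0.42637284, 0.15405444, 0.14212127]), np.float64(0.00127737349293549)) [0.42682235 0.15396827 0.144     ]
cup top [0.45664122 0.17289353 0.07      ]
gripper [[ 98.34979904 365.51518978]]
```

View pics/crop.png

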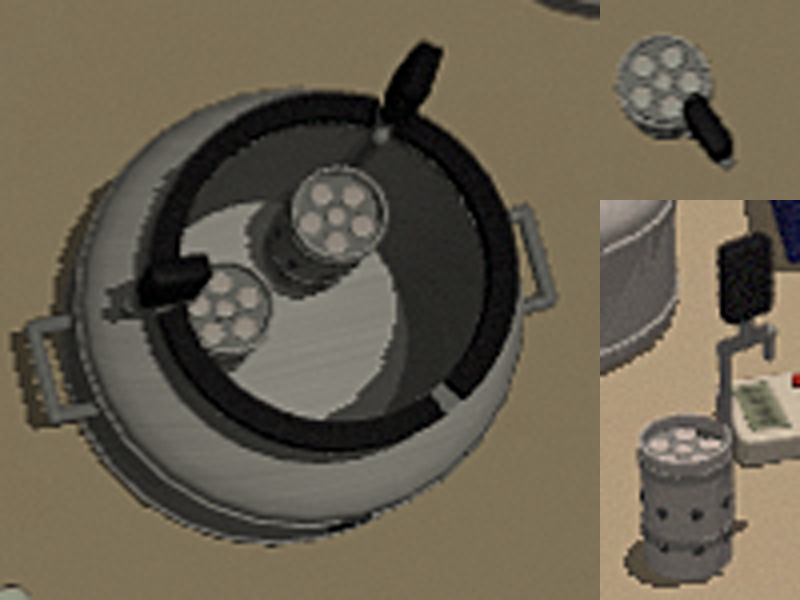

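The crop shows the empty notch clearly at crop (447,399), which is full-image (481.4,199.4). The two hung canisters are at about (412,171) and (472,123). Next I'll fit the ring and the canister yaw.

```bash
cat > meas.py <<'E'
from h import *
from scipy.optimize import least_squares
t=cv2.GaussianBlur(cv2.imread('pics/top0.png'),(0,0),.6).max(2).astype(np.float32)
def samp(P):
    p=proj('top',P).astype(np.float32);return cv2.remap(t,p[:,0].reshape(-1,1),p[:,1].reshape(-1,1),cv2.INTER_LINEAR)[:,0]
c=onz('top',(453,168),.15)[:2]
for it in range(4):
    pts=[]
    for a in np.radians(np.arange(0,360,3)):
        r=np.arange(.066,.095,.0005);P=np.c_[c[0]+r*np.cos(a),c[1]+r*np.sin(a),0*r+.15];v=samp(P)
        k=np.where((v[:-1]<75)&(v[1:]>=75))[0]
        if len(k): pts.append(P[k[-1],:2])
    pts=np.array(pts)
    f=least_squares(lambda x:np.hypot(*(pts-x[:2]).T)-x[2],[*c,.08],loss='soft_l1',f_scale=.001);c=f.x[:2]
print('ring',f.x,len(pts),'med res',np.median(abs(f.fun)))
a=np.radians(np.arange(150,300,.5))
for r in(.071,.074,.077):
    v=samp(np.c_[c[0]+r*np.cos(a),c[1]+r*np.sin(a),0*a+.147])
    w=np.clip(v-60,0,None)*((np.degrees(a)>195)&(np.degrees(a)<270));print(r,'notch deg',np.degrees((w*a).sum()/w.sum()),v.max())
    # print extent
    print(np.degrees(a[w>0]).min() if (w>0).any() else 0,np.degrees(a[w>0]).max())
E
python3 meas.py; python3 - <<'E'
from h import *
# handles axis
l,r=onz('top',(384,193),.09),onz('top',(502,165),.09);d=l-r;print('vessel y dir deg',np.degrees(np.arctan2(d[1],d[0])),(l+r)/2)
t=cv2.imread('pics/top0.png')
g=np.array([.4266,.154]);cu=np.array([.4566,.1729])
print('canister yaw',np.degrees(np.arctan2(*(cu-g)[::-1])),np.linalg.norm(cu-g))
m=np.zeros(t.shape[:2],np.uint8);m[236:258,308:328]=(t[236:258,308:328].max(2)<60)*255
p=np.argwhere(m)[:,::-1];
W=np.array([onz('top',q,.164)[:2] for q in p]);w,V=np.linalg.eigh(np.cov(W.T));print('grip axis',np.degrees(np.arctan2(V[1,1],V[0,1])))
S=sensors.state();M=R.from_rotvec(S['orientation']).as_matrix();print(M.round(3),'tool y deg',np.degrees(np.arctan2(M[1,1],M[0,1])))
E
```

```text
ring [ 0.55773082 -0.08649207  0.08325371] 113 med res 0.0012624426351976054
0.071 notch deg 221.77246218479362 96.51953
219.00000000000003 224.5
0.074 notch deg 221.71018981716028 95.890625
219.00000000000003 224.5
0.077 notch deg 221.46401429333454 94.5
218.5 224.5
vessel y dir deg 102.05443915295189 [ 0.55266092 -0.08529994  0.09      ]
canister yaw 32.21092772367373 0.03545715724645733
grip axis -146.81641414312725
[[-0.001  0.44   0.898]
 [-0.001  0.898 -0.44 ]
 [-1.    -0.001 -0.   ]] tool y deg 63.88400872383032
```

Request:
{"name": "drive_tool", "arguments": {
  "steps": [
    [[0, -20, 28, -5], [0, -50, 70, -13], [0, -80, 113, -21], [0, -110, 155, -29], [0, -140, 198, -37], [0, -170, 240, -45], [0, -195, 275, -53], [0, -215, 303, -58], [0, -224, 316, -59], [0, -224, 316, -59]]
  ],
  "gripper": 50,
  "squeeze": 30
}}

```text
t: 1.1
position: [0.4294, 0.1494, 0.2308]
orientation: [-0.447, 1.525, 0.445]
wrist_force: [-0.2, 1.1, -0.4]
grip_width: 0.0498
```

```bash
python3 - <<'E'
from h import *
S=sensors.state();M=R.from_rotvec(S['orientation']).as_matrix();print(S['t'],S['position'],'tool y deg',np.degrees(np.arctan2(M[1,1],M[0,1])),M[2],S['wrist_force'],S['grip_width'])
print('to grip',M.T@(np.array([.4266,.154,.125])-S['position'])*1e3)
s=imaging.capture('side');t=imaging.capture('top')
a=cv2.resize(t[190:290,250:380],(390*2//2,300),interpolation=cv2.INTER_CUBIC)
b=cv2.resize(s[140:300,260:400],(420,480),interpolation=cv2.INTER_CUBIC)
im=np.zeros((480,810-10,3),np.uint8);im[:300,:380]=a[:,:380];im[:,380:]=b;cv2.imwrite('pics/app.png',im)
# refine notch
for z in(.15,.142):print('notch',onz('top',(481.4,199.4),z))
E
```

```text
1.1 [0.42940762 0.14937367 0.23083777] tool y deg 122.64327858178906 [-9.99999280e-01 -1.01845650e-03 -6.34831733e-04] [-0.21546295  1.08633507 -0.39782854] 0.04978873260797484
to grip [105.83210063   5.5178211    0.19851866]
notch [ 0.50123523 -0.13560012  0.15      ]
notch [ 0.5027033  -0.13806327  0.142     ]
```

View pics/app.png

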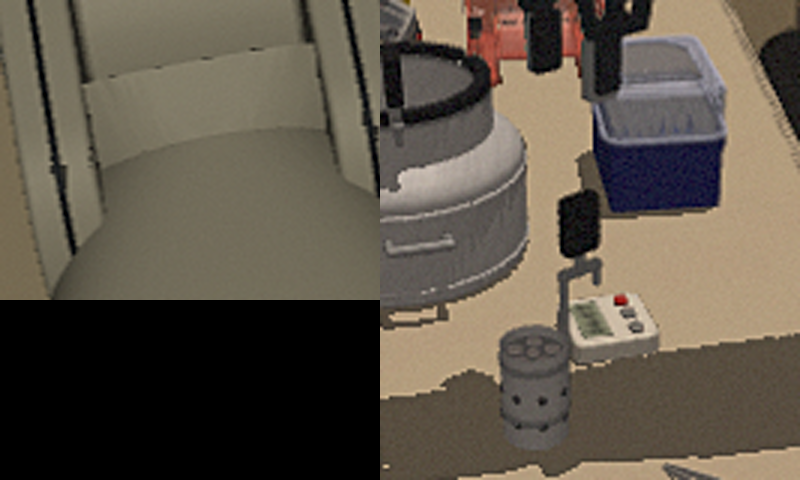

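The side view shows the open fingers above the grip and in line with it (grip at crop (580,225)). The arm blocks the top view. Descending.

Request:
{"name": "drive_tool", "arguments": {
  "steps": [
    [[15, 3, 0, 0], [40, 5, 0, 0], [65, 5.5, 0, 0], [85, 5.5, 0, 0], [98, 5.5, 0, 0], [104, 5.5, 0, 0], [106, 5.5, 0, 0], [106, 5.5, 0, 0], [106, 5.5, 0, 0]]
  ]
}}

```text
t: 2.1
position: [0.4245, 0.1586, 0.1259]
orientation: [-0.45, 1.523, 0.45]
wrist_force: [-0.0, -0.6, 0.4]
grip_width: 0.0503
```

```bash
python3 - <<'E'
from h import *
S=sensors.state();M=R.from_rotvec(S['orientation']).as_matrix();print(S['t'],S['position'],S['wrist_force'],S['grip_width'])
s=imaging.capture('side')
p=proj('side',[S['position'],S['position']-M[:,0]*.019]);print(p)
cv2.imwrite('pics/g.png',cv2.resize(s[170:300,270:380],(660,780),interpolation=cv2.INTER_CUBIC)[:600])
E
```

```text
2.1 [0.42451994 0.15856613 0.12591685] [-0.01083582 -0.55973378  0.37889643] 0.0503221725116312
[[326.93969683 222.7585254 ]
 [326.83494181 213.76059184]]
```

View pics/g.png

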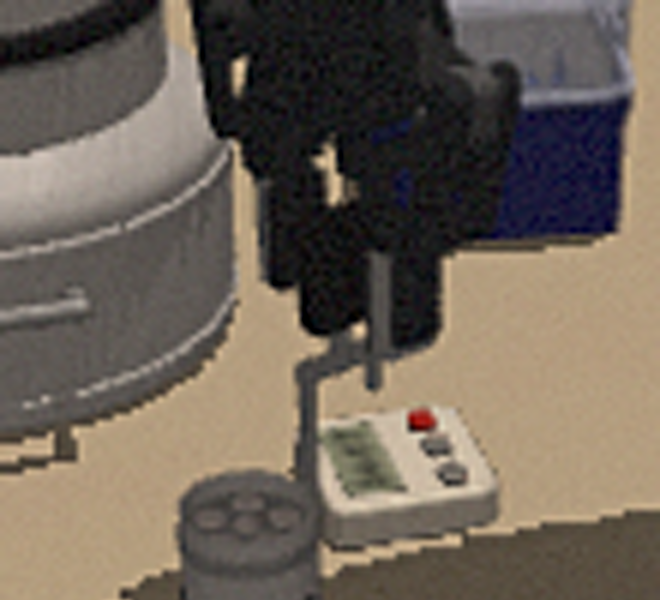

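The fingers straddle the grip. The tool sits about 5 mm too far along +y, because the last call started from the commanded pose. I'll correct that, then close.

Request:
{"name": "drive_tool", "arguments": {
  "steps": [
    [[1, -3, 0, 0], [1, -5, 0, 0], [1, -5, 0, 0], [1, -5, 0, 0], [1, -5, 0, 0]]
  ],
  "gripper": 22
}}

```text
t: 2.65
position: [0.427, 0.154, 0.1243]
orientation: [-0.449, 1.524, 0.45]
wrist_force: [-0.0, -0.6, -0.1]
grip_width: 0.0218
```

Request:
{"name": "drive_tool", "arguments": {
  "steps": [
    [[0, 0, 0, 0], [0, 0, 0, 0], [0, 0, 0, 0], [0, 0, 0, 0], [0, 0, 0, 0], [0, 0, 0, 0]]
  ],
  "gripper": 8,
  "squeeze": 30
}}

```text
t: 3.25
position: [0.4269, 0.154, 0.1243]
orientation: [-0.45, 1.524, 0.45]
wrist_force: [-1.4, 0.4, 1.2]
grip_width: 0.0115
```

Request:
{"name": "drive_tool", "arguments": {
  "steps": [
    [[0, 0, 0, 0], [0, 0, 0, 0], [0, 0, 0, 0]]
  ],
  "gripper": 0,
  "squeeze": 100
}}

```text
t: 3.55
position: [0.4269, 0.154, 0.1244]
orientation: [-0.45, 1.523, 0.45]
wrist_force: [-2.3, -1.1, 5.4]
grip_width: 0.0112
```

Request:
{"name": "drive_tool", "arguments": {
  "steps": [
    [[-8, 0, 0, 0], [-25, 0, 0, 0], [-55, 0, 0, 0], [-90, 0, 0, 0], [-125, 0, 0, 0], [-160, 0, 0, 0], [-190, 0, 0, 0], [-210, 0, 0, 0], [-218, 0, 0, 0], [-220, 0, 0, 0]]
  ]
}}

```text
t: 4.55
position: [0.4271, 0.154, 0.3446]
orientation: [-0.45, 1.523, 0.449]
wrist_force: [0.8, 0.5, -3.5]
grip_width: 0.0108
```

```bash
python3 - <<'E'
from h import *
S=sensors.state();M=R.from_rotvec(S['orientation']).as_matrix();print(S['t'],S['position'],S['wrist_force'],S['torque'],S['grip_width'])
t0=cv2.imread('pics/top0.png');s=imaging.capture('side')
cv2.imwrite('pics/lift.png',cv2.resize(s[60:260,200:420],(660,600),interpolation=cv2.INTER_CUBIC))
N=np.array([.502,-.1365]);C=np.array([.5577,-.0865]);print('r',np.linalg.norm(N-C),np.degrees(np.arctan2(*(N-C)[::-1])))
E
```

```text
4.55 [0.42713092 0.15404312 0.34461295] [ 0.82524719  0.46118274 -3.53834963] [-0.12102709  0.0792656   0.0047833 ] 0.010800288714800417
r 0.07484978289881673 -138.08675420923672
```

View pics/lift.png

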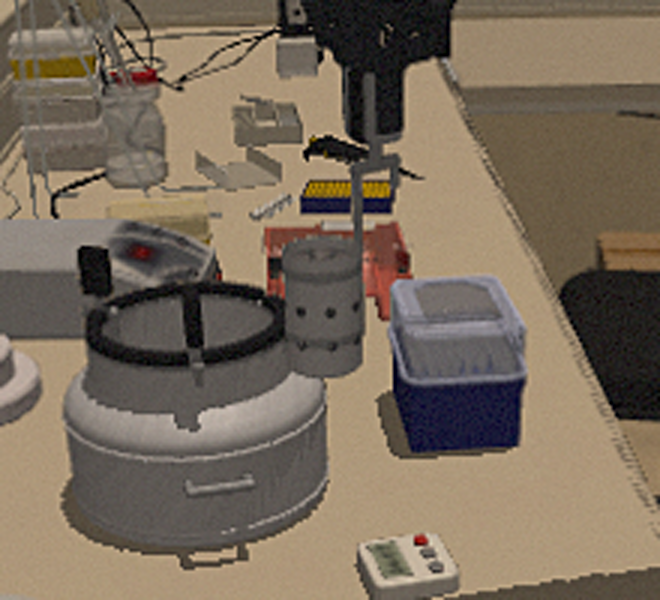

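The canister is held upright with its bottom at z≈0.22. The measured weight is about 3.5 N, plus the expected off-centre torque. Carrying it over to the notch.

Request:
{"name": "drive_tool", "arguments": {
  "steps": [
    [[0, -10, -3, 0], [0, -35, -12, -1], [0, -75, -25, -3], [0, -115, -38, -5], [0, -155, -51, -7], [0, -195, -64, -8], [0, -235, -77, -9], [0, -265, -87, -9], [0, -280, -92, -9], [0, -285, -94, -9]]
  ]
}}

```text
t: 5.6
position: [0.5027, -0.1381, 0.3429]
orientation: [-0.569, 1.496, 0.572]
wrist_force: [-0.2, -0.3, -2.6]
grip_width: 0.0106
```

Request:
{"name": "drive_tool", "arguments": {
  "steps": [
    [[0, 0, 0, 0], [0, 0, 0, 0], [0, 0, 0, 0]]
  ]
}}

```text
t: 5.9
position: [0.5026, -0.1351, 0.3446]
orientation: [-0.573, 1.493, 0.573]
wrist_force: [-0.5, 0.3, -2.7]
grip_width: 0.0112
```

```bash
python3 - <<'E'
from h import *
S=sensors.state();M=R.from_rotvec(S['orientation']).as_matrix();p=S['position'];print(S['t'],p,S['wrist_force'],S['torque'],'tool y',np.degrees(np.arctan2(M[1,1],M[0,1])),M[2])
print('to notch',M.T@(np.array([.502,-.1365,.1724])-p)*1e3)
# model: canister frame origin: tool z = canister x
o=np.array([p[0],p[1],p[2]-.1244]);X=np.array([M[0,2],M[1,2],0]);X/=np.linalg.norm(X)
f=lambda x,z:o+X*(x+38)/1e3+np.array([0,0,z/1e3])
P=proj('side',[f(-51,94),f(-51,110),f(-25,80),f(-25,100),f(0,0)]);print(P.round(1))
s=imaging.capture('side');cv2.imwrite('pics/over_full.png',s);cv2.imwrite('pics/over_top.png',imaging.capture('top'))
a=s[70:220,200:350];im=cv2.resize(a,(600,600),interpolation=cv2.INTER_CUBIC)
for q in P: cv2.circle(im,tuple(int(v) for v in ((q-[200,70])*4+1.5)),3,(0,0,255),1)
cv2.imwrite('pics/over.png',im)
E
```

```text
5.9 [ 0.50255486 -0.13512491  0.34459635] [-0.48809176  0.29141647 -2.73204148] [-0.07288888  0.0378866  -0.03576455] tool y 131.96877666124763 [-9.99999904e-01 -3.08309481e-04  3.10182782e-04]
to notch [172.19611963  -0.59825322  -1.38551255]
[[288.   86.3]
 [287.6  79. ]
 [279.5  94.5]
 [279.   85.4]
 [273.3 131.8]]
```

View pics/over.png

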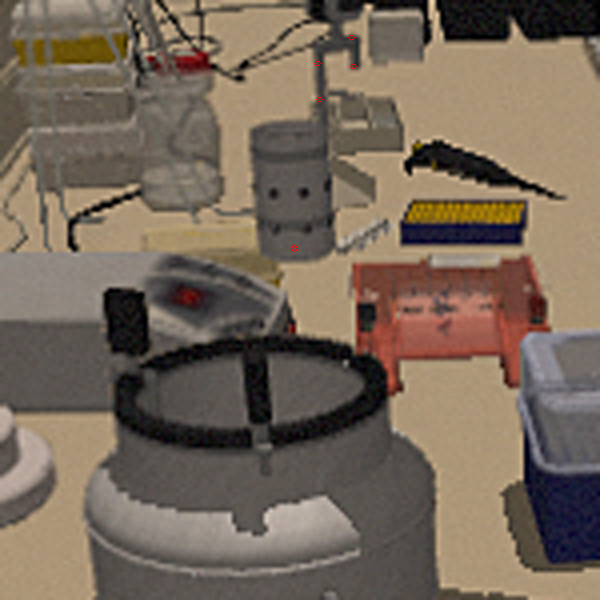

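The predicted lip and rod points (red) sit on the seen hook. The notch also shows as a bright spot at crop (352,362), full-image about (287.6,160), so I can cross-check it with the top view.

```bash
python3 - <<'E'
from h import *
s=cv2.imread('pics/over_full.png');g=s.max(2)
print(g[154:168,280:296])
S=sensors.state();M=R.from_rotvec(S['orientation']).as_matrix()
for u in((286.5,160),(287.6,160),(288.5,160)):
  q,e=tri(u,(481.4,199.4));print(q,e,M.T@(q-S['position'])*1e3)
print(proj('side',[[.502,-.1365,.146]]))
E
```

```text
[[123 128 125 166 158 184 182 179 179 117 134 147 122 139 154 159]
 [ 23  37  30  97  90 132 129 165 184 106 119 126 107 129 142 156]
 [ 24  26  17  17  32  43  32  87 142 116 123 145 103 128 141 167]
 [  6  22  16  13  30  16  15  17 102 130 129 126 107 133 144 172]
 [ 17  25  26  12  23  16  23  17  72  83  83  60  66 122 148 168]
 [ 59  36  33   5  27   5  17  13  24  17   9  11  24  64 102 172]
 [ 61  57  60  59  46  53 135  39  13  28   7  14  13  12  40 111]
 [ 84  90  83  68  65  63 106  25  12  17  26  20  23  30  17  54]
 [ 98  88  88  85  86  76  61  60  40  26   8   6  25  12  21  23]
 [ 91 100  95  91  95  93  83  78  68  55  26  16  21  21  21  12]
 [ 91  91  87  88  91  96  92  90  85  66  53  20  18  27  29   8]
 [ 90  94  88  88  92  89  90  92  89  86  72  34   5  26   7  29]
 [ 92  88  90  85  90  92  89  82  87  87  86  28  28  31  23  21]
 [ 88  90  94  97  93  92  89  85  86  89  62  29  20  24  21  13]]
[ 0.50442301 -0.13896778  0.1394131 ] 0.002450301749299709 [205.24115942  -3.84081919  -1.15557158]
[ 0.50303963 -0.13877787  0.13965142] 0.0001862931727037473 [205.0021045   -2.77467063  -2.05711364]
[ 0.50190697 -0.13861411  0.13985351] 0.0023429271572985976 [204.79939957  -1.8955964   -2.78972546]
[[287.83099659 157.84347392]]
```

Request:
{"name": "drive_tool", "arguments": {
  "steps": [
    [[10, 0, -1, 0], [35, 0, -1, 0], [65, 0, -1, 0], [95, 0, -1, 0], [120, 0, -1, 0], [140, 0, -1, 0], [152, 0, -1, 0], [158, 0, -1, 0], [160, 0, -1, 0], [160, 0, -1, 0]]
  ]
}}

```text
t: 7.0
position: [0.5023, -0.1371, 0.1847]
orientation: [-0.572, 1.493, 0.571]
wrist_force: [-1.2, 0.1, -2.3]
grip_width: 0.0105
```

Request:
{"name": "drive_tool", "arguments": {
  "steps": [
    [[4, 0, 0, 0], [8, 0, 0, 0], [11, 0, 0, 0], [13, 0, 0, 0], [14, 0, 0, 0], [15, 0, 0, 0], [15, 0, 0, 0]]
  ]
}}

```text
t: 7.7
position: [0.502, -0.137, 0.1692]
orientation: [-0.572, 1.494, 0.572]
wrist_force: [0.5, 0.3, -2.1]
grip_width: 0.0112
```

Request:
{"name": "drive_tool", "arguments": {
  "steps": [
    [[0.5, 0, 0, 0], [1, 0, 0, 0], [1.5, 0, 0, 0], [2, 0, 0, 0], [2, 0, 0, 0]]
  ]
}}

```text
t: 8.2
position: [0.502, -0.137, 0.1672]
orientation: [-0.572, 1.494, 0.572]
wrist_force: [-0.5, 0.4, -2.7]
grip_width: 0.011
```

Request:
{"name": "drive_tool", "arguments": {
  "steps": [
    [[0.5, 0, 0, 0], [1, 0, 0, 0], [1.5, 0, 0, 0], [1.5, 0, 0, 0]]
  ]
}}

```text
t: 8.6
position: [0.502, -0.137, 0.1657]
orientation: [-0.572, 1.494, 0.572]
wrist_force: [-0.9, 0.5, -3.1]
grip_width: 0.0109
```

Request:
{"name": "drive_tool", "arguments": {
  "steps": [
    [[0.5, 0, 0, 0], [1, 0, 0, 0], [1.5, 0, 0, 0], [2, 0, 0, 0], [2.5, 0, 0, 0], [3, 0, 0, 0], [3, 0, 0, 0]]
  ]
}}

```text
t: 9.3
position: [0.502, -0.137, 0.1627]
orientation: [-0.572, 1.494, 0.572]
wrist_force: [-0.5, -0.8, -2.2]
grip_width: 0.0111
```

Request:
{"name": "drive_tool", "arguments": {
  "steps": [
    [[0.5, 0, 0, 0], [1, 0, 0, 0], [1.5, 0, 0, 0], [1.5, 0, 0, 0]]
  ]
}}

```text
t: 9.7
position: [0.502, -0.137, 0.1612]
orientation: [-0.572, 1.494, 0.572]
wrist_force: [-0.2, -0.4, -2.6]
grip_width: 0.0109
```

Request:
{"name": "drive_tool", "arguments": {
  "steps": [
    [[0.4, 0, 0, 0], [0.8, 0, 0, 0], [0.8, 0, 0, 0]]
  ]
}}

```text
t: 10.0
position: [0.502, -0.137, 0.1604]
orientation: [-0.572, 1.494, 0.572]
wrist_force: [-0.1, -0.1, -1.8]
grip_width: 0.0108
```

Request:
{"name": "drive_tool", "arguments": {
  "steps": [
    [[0.4, 0, 0, 0], [0.8, 0, 0, 0], [0.8, 0, 0, 0]]
  ]
}}

```text
t: 10.3
position: [0.5021, -0.137, 0.1602]
orientation: [-0.572, 1.494, 0.571]
wrist_force: [-1.5, 0.9, 4.1]
grip_width: 0.0111
```

```bash
python3 - <<'E'
from h import *
S=sensors.state();print(S['t'],S['position'],S['wrist_force'],S['torque'])
s=imaging.capture('side');t=imaging.capture('top')
im=np.zeros((600,800,3),np.uint8)
im[:,:500]=cv2.resize(s[100:220,220:320],(500,600),interpolation=cv2.INTER_CUBIC)
im[:300,500:]=cv2.resize(t[130:230,430:530],(300,300),interpolation=cv2.INTER_CUBIC);cv2.imwrite('pics/seat.png',im)
E
```

```text
10.3 [ 0.50211068 -0.13701449  0.16019277] [-1.49387051  0.94432982  4.10104968] [ 0.05023427  0.41161942 -0.02953897]
```

View pics/seat.png

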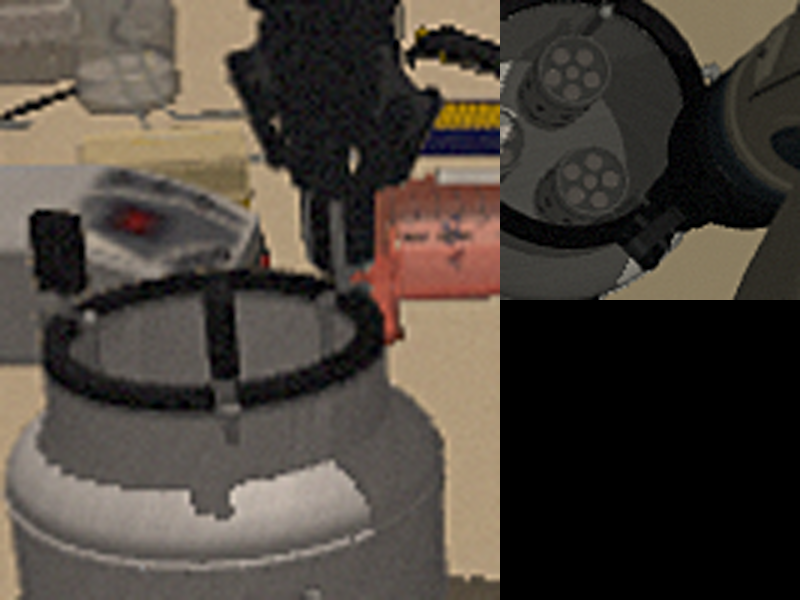

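The hook is home: contact came at TCP z=0.1602, against 0.1604 predicted for the notch floor. The cup is inside the neck and the side view agrees. I'll relieve the press a little and draw outward.

Request:
{"name": "drive_tool", "arguments": {
  "steps": [
    [[-0.3, 0, -0.5, 0], [-0.3, 0, -1, 0], [-0.3, 0, -1.5, 0], [-0.3, 0, -2, 0], [-0.3, 0, -2.5, 0], [-0.3, 0, -2.5, 0], [-0.3, 0, -2.5, 0]]
  ]
}}

```text
t: 11.1
position: [0.5008, -0.1386, 0.1602]
orientation: [-0.572, 1.493, 0.572]
wrist_force: [5.0, 2.5, 3.2]
grip_width: 0.0108
```

Request:
{"name": "drive_tool", "arguments": {
  "steps": [
    [[0, 0, -0.5, 0], [0, 0, -1, 0], [0, 0, -1, 0], [0, 0, -1, 0]]
  ]
}}

```text
t: 11.5
position: [0.5006, -0.1388, 0.1602]
orientation: [-0.572, 1.491, 0.572]
wrist_force: [6.0, 7.2, 2.3]
grip_width: 0.0112
```

It came to a firm stop after about 2.5 mm outward, so the rod is on the neck wall. I'll ease the load so it bears lightly, then release slowly.

Request:
{"name": "drive_tool", "arguments": {
  "steps": [
    [[-0.1, 0, 0.3, 0], [-0.2, 0, 0.6, 0], [-0.2, 0, 0.6, 0], [-0.2, 0, 0.6, 0]]
  ]
}}

```text
t: 11.9
position: [0.5006, -0.1387, 0.1602]
orientation: [-0.572, 1.492, 0.572]
wrist_force: [5.6, 4.6, 1.1]
grip_width: 0.0108
```

Request:
{"name": "drive_tool", "arguments": {
  "steps": [
    [[0, 0, 0, 0], [0, 0, 0, 0], [0, 0, 0, 0]]
  ],
  "squeeze": 20
}}

```text
t: 12.2
position: [0.5006, -0.1387, 0.1602]
orientation: [-0.572, 1.492, 0.572]
wrist_force: [6.4, 3.4, 0.9]
grip_width: 0.0108
```

Request:
{"name": "drive_tool", "arguments": {
  "steps": [
    [[-0.1, 0, 0.2, 0], [-0.1, 0, 0.4, 0], [-0.1, 0, 0.4, 0]]
  ]
}}

```text
t: 12.5
position: [0.5007, -0.1386, 0.1602]
orientation: [-0.572, 1.493, 0.572]
wrist_force: [4.7, 3.5, 1.1]
grip_width: 0.0113
```

Request:
{"name": "drive_tool", "arguments": {
  "steps": [
    [[0, 0, 0, 0], [0, 0, 0, 0], [0, 0, 0, 0], [0, 0, 0, 0]]
  ],
  "gripper": 13
}}

```text
t: 12.9
position: [0.4999, -0.1388, 0.1601]
orientation: [-0.572, 1.495, 0.572]
wrist_force: [0.4, -0.5, 0.1]
grip_width: 0.0129
```

Request:
{"name": "drive_tool", "arguments": {
  "steps": [
    [[0, 0, 0, 0], [0, 0, 0, 0], [0, 0, 0, 0], [0, 0, 0, 0]]
  ],
  "gripper": 18
}}

```text
t: 13.3
position: [0.5002, -0.1387, 0.1603]
orientation: [-0.572, 1.494, 0.572]
wrist_force: [-0.9, 0.5, 0.3]
grip_width: 0.0178
```

Request:
{"name": "drive_tool", "arguments": {
  "steps": [
    [[0, 0, 0, 0], [0, 0, 0, 0], [0, 0, 0, 0], [0, 0, 0, 0], [0, 0, 0, 0]]
  ],
  "gripper": 40
}}

```text
t: 13.8
position: [0.5002, -0.1387, 0.1603]
orientation: [-0.572, 1.494, 0.572]
wrist_force: [-0.4, -0.2, -0.5]
grip_width: 0.0398
```

```bash
python3 - <<'E'
from h import *
S=sensors.state();print(S['t'],S['position'],S['wrist_force'],S['grip_width'])
s=imaging.capture('side');t=imaging.capture('top')
im=np.zeros((600,800,3),np.uint8)
im[:,:500]=cv2.resize(s[100:220,220:320],(500,600),interpolation=cv2.INTER_CUBIC)
im[:300,500:]=cv2.resize(t[130:230,430:530],(300,300),interpolation=cv2.INTER_CUBIC);cv2.imwrite('pics/rel.png',im)
E
```

```text
13.8 [ 0.50017534 -0.13866577  0.16028117] [-0.3557402  -0.15972208 -0.45410046] 0.0398475608121937
```

View pics/rel.png

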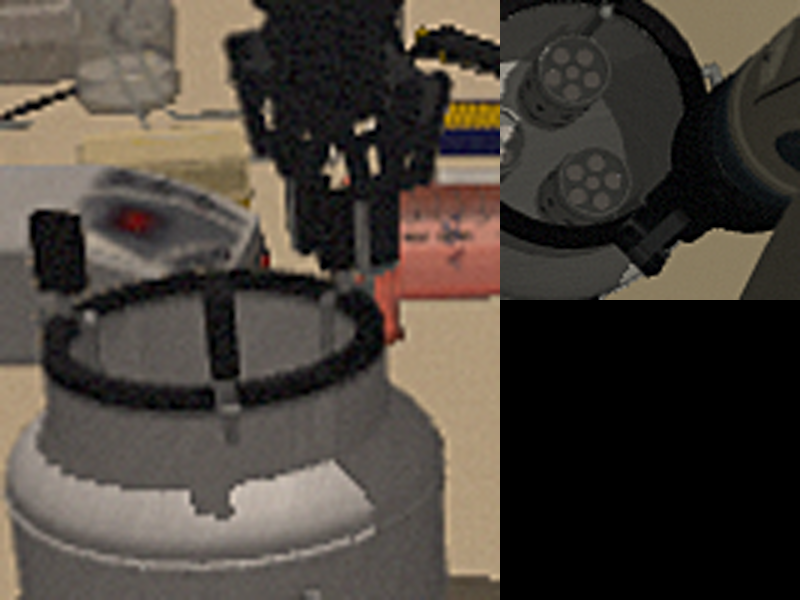

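The canister hangs with the fingers clear of its grip on both sides. Retreating straight up, then aside.

Request:
{"name": "drive_tool", "arguments": {
  "steps": [
    [[-5, 0, 0, 0], [-15, 0, 0, 0], [-35, 0, 0, 0], [-60, 0, 0, 0], [-90, 0, 0, 0], [-120, 0, 0, 0], [-145, 0, 0, 0], [-165, 0, 0, 0], [-175, 0, 0, 0], [-175, 0, 0, 0]]
  ]
}}

```text
t: 14.9
position: [0.5005, -0.1388, 0.3367]
orientation: [-0.573, 1.492, 0.57]
wrist_force: [0.5, 0.5, -0.1]
grip_width: 0.04
```

Request:
{"name": "drive_tool", "arguments": {
  "steps": [
    [[0, 30, 0, 0], [0, 70, 0, 0], [0, 115, 0, 0], [0, 160, 0, 0], [0, 205, 0, 0], [0, 240, 0, 0], [0, 260, 0, 0], [0, 270, 0, 0], [0, 270, 0, 0], [0, 270, 0, 0]]
  ]
}}

```text
t: 15.9
position: [0.3204, 0.062, 0.3349]
orientation: [-0.572, 1.495, 0.572]
wrist_force: [-0.6, -0.7, -0.4]
grip_width: 0.0403
```

```bash
python3 - <<'E'
from h import *
S=sensors.state();print(S['t'],S['position'])
s=imaging.capture('side');t=imaging.capture('top')
im=np.zeros((600,800,3),np.uint8)
im[:,:350]=cv2.resize(s[100:220,220:290+0],(350,600),interpolation=cv2.INTER_CUBIC)
im[:,:400]=cv2.resize(s[110:230,225:305],(400,600),interpolation=cv2.INTER_CUBIC)
im[:400,400:]=cv2.resize(t[110:210,410:510],(400,400),interpolation=cv2.INTER_CUBIC)
im[400:,400:]=cv2.resize(s[200:400,240:440],(400,400))[100:300]
cv2.imwrite('pics/fin.png',im)
E
```

```text
15.9 [0.32041888 0.0620271  0.33488737]
```

View pics/fin.png

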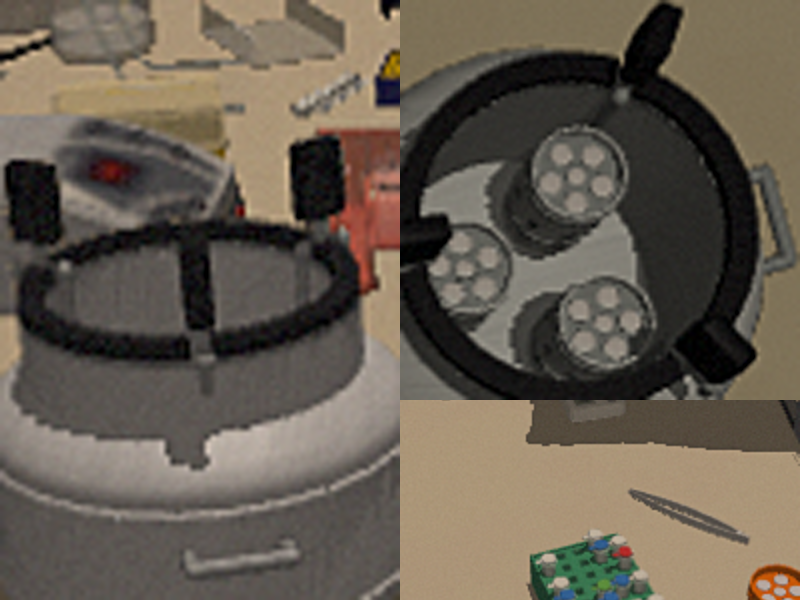

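All three canisters hang alike. The new grip stands upright at the lower right, with its hook in the notch. One last check that it is still and at the right height, then hand in.

```bash
python3 - <<'E'
from h import *
a=imaging.capture('side');t=imaging.capture('top')
for _ in range(8):b=imaging.capture('side')
d=cv2.absdiff(cv2.GaussianBlur(a,(0,0),1.5),cv2.GaussianBlur(b,(0,0),1.5))[120:220,225:305];print('motion',d.max())
m=(a[135:156,280:297].max(2)<60);vu=np.argwhere(m)
print('grip side px',vu.mean(0)[::-1]+[280,135],'expected',proj('side',[[.5006,-.1387,.18]]),'rack/timer diff:')
s0=cv2.imread('pics/side0.png');print(cv2.absdiff(cv2.GaussianBlur(a,(0,0),2),cv2.GaussianBlur(s0,(0,0),2))[315:395,300:382].mean())
t0=cv2.imread('pics/top0.png');print(cv2.absdiff(t,t0)[228:288,165:240].mean(),cv2.absdiff(a,s0)[236:262,325:355].mean())
ctrl.hand_in()
E
```

```text
motion 5
grip side px [287.86746988 145.62650602] expected [[287.66967596 144.04131866]] rack/timer diff:
2.700457317073171
1.726074074074074 46.485470085470084
the job is handed in; nothing more can be done
```

The canister is hanging by its hook in the empty notch, cup inside and lip outside, and I handed the job in at about 16.5 s.

- **Seating:** I pinched the black grip, carried the canister over and lowered it in small steps. It met the notch floor at TCP z = 0.1602 m, against 0.1604 m predicted.
- **Draw and release:** I drew it about 2.5 mm outward until the rod came to a firm stop at about 9 N. I then eased the load and opened the gripper slowly.
- **Pose and stillness:** The last pictures show it upright like the other two hung canisters. The grip was within 2 px of where it should be, and nothing beyond image noise moved over 0.4 s. The gripper was well clear.
- **Tube rack:** It is unchanged from the start picture.
- **Timer not confirmed:** The image difference there was large (46). I put this down to the arm or its shadow over that spot, but I didn't confirm it. At no time did the arm come lower than about 0.12 m, and the timer had not moved in the picture taken after the lift.
- **Notch position disagreed:** It came out about 38 mm along the ring from the mark, against the stated 5 to 34 mm. I blame my rough estimate of the vessel's heading for that; the seating itself relied on seeing and feeling the notch directly.

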